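Slide the tape roll along the bench tray into its round pocket

ROBOT

A 7-joint arm with a two-finger parallel gripper is mounted at the origin on a cart in front of the work surface, level with it; the furniture and walls round the work are solid. World frame = base frame: x ahead of the robot, y to its left, z up, the work surface at z = 0. Lengths are in m, angles in rad, forces in N, time in s.
With the tool pointing down it reaches from about 0.35 to 0.9 m from the base axis. Payload 8.1 kg.
Tool frame: the origin (TCP) lies at the very end of the fingers, on their centre line; the grasp point (between the pads) lies 19 mm behind it (tcp_to_grasp is the distance from the TCP to the grasp point, in m); z points along the fingers, y is the line along which they close (so a half turn about z gives the same grasp; the last joint's range is limited). The gripper opens to 92 mm and grips with 3 to 60 N. Pads are 19 mm wide; open, the fingers measure 130 mm over their backs; the gripper's body (75 mm by 190 mm) begins 47 mm behind the grasp point.
Start: joints at [1.199, 0.434, 0.025, 1.573, -0.012, 1.134, -0.075], TCP at [0.166, -0.603, 0.227] pointing down, gripper open.
Joint ranges: [-2.62, 2.62], [-0.44, 2.09], [-1.27, 1.32], [0.08, 2.57], [-1.32, 4.46], [0.12, 2], [-2.74, 2.74]. Speed limits (rad/s): [2.22, 2.22, 3.01, 3.01, 3.14, 3.14, 3.14].

INTERFACE

Orientations are given as a unit quaternion [x, y, z, w].
In Python, from station import observe, capture, camera_params, hand_in, tcp_to_grasp gives the robot as it stands. The module is installed in compiled form; this text tells all that it offers.
- The arm moves only by the tool jog_arm, never from a script. Its argument "rows" is a list of rows, each a list of 7 numbers: the turn, a rotation vector about the tool's x, y, z in rad, then the shift along the tool's x, y, z in m, then the opening in per cent of the stroke, from 0 (shut) to 100 (fully open). In form: [[rx, ry, rz, dx, dy, dz, jaw], ...]. A call has 1 to 12 rows; each row is the pose to reach, as a shift and turn from the pose commanded when the call began, along the tool's axes at that moment; what a row does not reach only later rows make up. A row lasts 1/8 s, in which the tool goes at most 62.5 mm and 10.7 degrees, less where a joint would pass 70% of its speed; a pose out of reach is approached as far as the arm can. A call with a gripper value outside its range is refused whole. The fingers move at their own pace and stop on an object; "squeeze" is the grip in N (left out, the last holds). Time passes only in rows, so rows that repeat a pose let the fingers close. It gives the time, the measured TCP pose, the force, the opening and the grip force at its end, in the units of the state.
- observe(): the state, without advancing time (a new reading comes with each control period).
- capture(name): name is "side" or "top" or "wrist"; returns the picture (420x560x3 uint8, red, green, blue); there is no depth.
- camera_params(name): a dict with "mtx" (3x3 intrinsics, pixels), "origin" and "attitude" of the camera in the world; the wrist camera has in their place "mount" (4x4, takes a point from camera to tool coordinates, whose origin is the TCP and whose axes are the flange's). Camera axes: x right, y down, z forward; pixel columns grow to the right and rows downward; lengths in m; the calibration is good to about 2 mm. The wrist camera is an equidistant fisheye: a pixel r from the principal point sees the ray r / f radians off the axis. A picture is of the moment at which its call begins: read the wrist's pose just before it. camera_params takes no time and is no camera call.
- hand_in(): hands the job in; it is judged then, once.
The state is a dict: "time_s": time; "qpos": joint angles; "qvel": joint speeds; "effort": joint torques, N m; "tool_pos": TCP position; "eef_rot": TCP orientation; "ft_force": force on the tool from outside, world axes, zero at the start; "moment": the same for the moment, N m; "finger_gap": opening from 0.0 (shut) to 1.0 (fully open); "grasp_force": force on a finger pad.
Only numpy, scipy, OpenCV 4.12 (cv2) and the standard library are available. Lean on these libraries where they do the work, as an engineer would, in place of code of your own. Each camera call takes 0.05 s, during which the arm holds its last target. There are 200 camera calls.

TASK

Put the small tape roll away in its tray: slide it along the tray's channel, without lifting it off the tray, until it drops into the round pocket at one end (not the square pocket at the other end). Leave it lying flat on the bottom of the round pocket.

Things in the scene. Friction and masses are not known exactly. Their poses are not given: they have to be found in the camera images.
- roll_mid (a point): centre (half-way up) of the small dark tape roll, lying flat: 52 mm across, 19 mm high, about 50 g; it may be treated as a plain disc. It starts on the middle deck of the tray, within about 15 mm of the tray's centre.
- tray: fixed low tray, grey decks in a metal frame on four feet, 252 mm long (its y) by 104 mm wide (its x); origin at its centre, at worktop height. A channel 60 mm wide between two rims runs along y: a pocket, the plain middle deck (90 mm long), the other pocket. Deck 28 mm above the worktop; rims, and the stops closing the channel's ends, 5 mm above the deck.
- round_pocket (a point): centre of the floor of the round pocket (the goal), 66 mm across, cork-lined, 7 mm deep below the deck, floor 21 mm above the worktop. It is 83 mm from the tray's centre along its y, at one end or the other. The end stop 30 mm beyond its centre halts the roll over the pocket, so that it drops in, up to 5 mm off centre; its top then stands 12 mm above the deck.
- square_pocket (a point): centre of the floor of the square pocket (not the goal), 66 mm by 66 mm, cork-lined, 7 mm deep, 83 mm from the tray's centre at the opposite end, with a like end stop
Not all that is in view belongs to the job. What is shaped like the part that bears roll_mid but blue or pink is not meant.

How it is judged:
By the outcome, as a careful person would: the job done as asked, in the order asked, and still so for the second after the job is handed in, with the robot touching nothing.
It also fails if it takes over 32 s, if anything falls off the work surface, if the arm or the gripper's body presses on something with over 40 N, if the wrist force passes 120 N, or if a joint passes its speed limit or range.

## Working session

There is one attempt and no reset: what is moved stays moved. The work goes in short steps, Python scripts to look and compute and a tool call to move; the robot and the scene stay as the last step left them, time stands still between calls to the robot, and variables do not carry over. Pictures are saved under pics/ and viewed, at most 10 in all, crops included, and the job is handed in when it is done.

Besides the shell and the picture viewer there is one more tool, called after "Request:" as name([rows], argument=value, ...), one row to a line, values as JSON. jog_arm: Moves the arm, as the interface text tells. Its arguments: {"type":"object","properties":{"rows":{"type":"array"},"squeeze":{"type":"number"}},"required":["rows"]}

```bash
mkdir -p pics; python3 - <<'E'
from station import *
import cv2
print(observe())
for n in("side","top"):
    cv2.imwrite(f"pics/{n}0.png",capture(n)[:,:,::-1]); print(n,camera_params(n))
print(camera_params("wrist"),tcp_to_grasp)
E
```

```text
{'time_s': 0.0, 'qpos': array([ 1.19936633,  0.4352123 ,  0.02497167,  1.57410373, -0.01160696,
        1.13401234, -0.07509806]), 'qvel': array([-5.89976010e-04, -2.36543306e-03, -6.44901881e-04, -1.36877635e-03,
        9.23257524e-05, -1.07807604e-03,  1.60584826e-03]), 'effort': array([-2.25429089e-04, -6.67851448e+01,  9.84904021e-01, -3.14448452e+01,
       -6.04968402e-02,  4.29510023e-02,  2.35551943e-04]), 'tool_pos': array([ 0.16581064, -0.60206329,  0.22594903]), 'eef_rot': array([ 9.90984254e-01,  1.33976027e-01, -1.74100880e-04, -7.76033360e-04]), 'ft_force': array([0.88538708, 0.04109139, 1.03049374]), 'moment': array([-0.01376808,  0.0098588 , -0.02213069]), 'grasp_force': 0.0, 'finger_gap': 0.9964897415737681}
side {'mtx': array([[399.67189722,   0.        , 279.58295292],
       [  0.        , 399.67189722, 216.27201124],
       [  0.        ,   0.        ,   1.        ]]), 'origin': array([ 0.32885558, -0.78084737,  0.623548  ]), 'attitude': array([ 0.90666203, -0.0998386 ,  0.05267264, -0.40647486])}
top {'mtx': array([[384.51796979,   0.        , 281.23796809],
       [  0.        , 384.51796979, 207.83064806],
       [  0.        ,   0.        ,   1.        ]]), 'origin': array([ 0.42334911, -0.16430356,  0.91857108]), 'attitude': array([ 0.70857309, -0.70451348,  0.02994982, -0.02622873])}
{'mtx': array([[325.1922621 ,   0.        , 274.50483693],
       [  0.        , 325.1922621 , 212.53726365],
       [  0.        ,   0.        ,   1.        ]]), 'mount': array([[ 2.01783124e-04, -9.50495954e-01, -3.10736866e-01,
         8.51902341e-02],
       [ 9.99999980e-01,  1.92427040e-04,  6.07652287e-05,
        -1.25377249e-04],
       [ 2.03707124e-06, -3.10736872e-01,  9.50495974e-01,
        -1.58775388e-01],
       [ 0.00000000e+00,  0.00000000e+00,  0.00000000e+00,
         1.00000000e+00]])} 0.0188
```

View pics/top0.png

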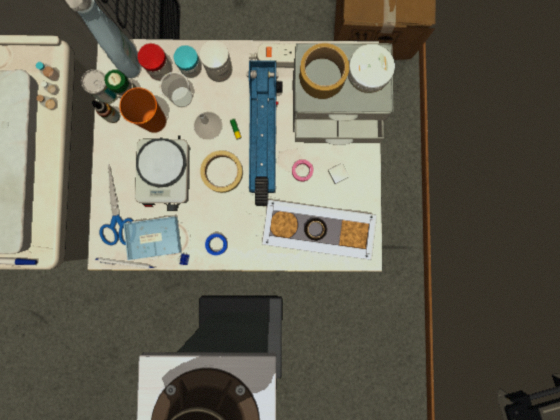

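View pics/side0.png

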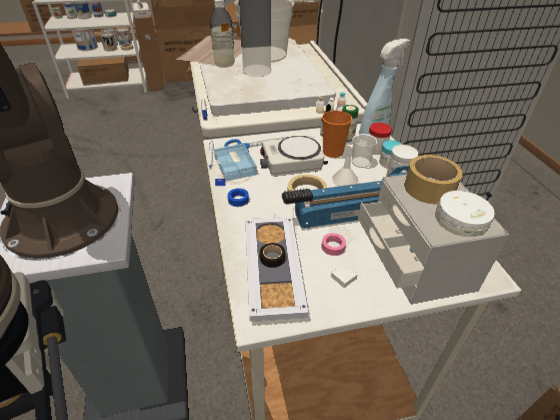

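Top view: the candidates are the dark ring on the tray at (316,229), a blue ring (216,243), a pink ring (302,170) and a tan roll (221,171). I choose the dark one at (316,229). The round pocket looks to be the left one (283,223) and the square one the right (355,234). I'll check this in one crop.

```bash
cat > h.py <<'E'
import numpy as np, cv2
from station import *
from scipy.spatial.transform import Rotation as R
def pix2w(n,uv,z):
    p=camera_params(n); r=R.from_quat(p["attitude"]).as_matrix()
    d=r@np.linalg.inv(p["mtx"])@np.array([*uv,1.]); o=p["origin"]
    return o+d*(z-o[2])/d[2]
def w2pix(n,P):
    p=camera_params(n); r=R.from_quat(p["attitude"]).as_matrix()
    q=p["mtx"]@(r.T@(np.array(P)-p["origin"])); return q[:2]/q[2]
E
python3 - <<'E'
from h import *
t=cv2.imread("pics/top0.png");s=cv2.imread("pics/side0.png")
a=cv2.resize(t[190:270,250:390],None,fx=5.6,fy=5.6*1,interpolation=cv2.INTER_CUBIC)[:448,:784]
cv2.imwrite("pics/c1.png",a)
for n,u,z in (("top",(316,229),.047),("top",(283,223),.021),("top",(355,234),.021),("side",(272,252),.047),("side",(270,234),.021),("side",(278,295),.021)):
    print(n,u,pix2w(n,u,z).round(4))
E
```

```text
top (316, 229) [ 0.4451 -0.2477  0.047 ]
top (283, 223) [ 0.4593 -0.1731  0.021 ]
top (355, 234) [ 0.4347 -0.3411  0.021 ]
side (272, 252) [ 0.4439 -0.2503  0.047 ]
side (270, 234) [ 0.456  -0.1735  0.021 ]
side (278, 295) [ 0.437  -0.3356  0.021 ]
```

View pics/c1.png

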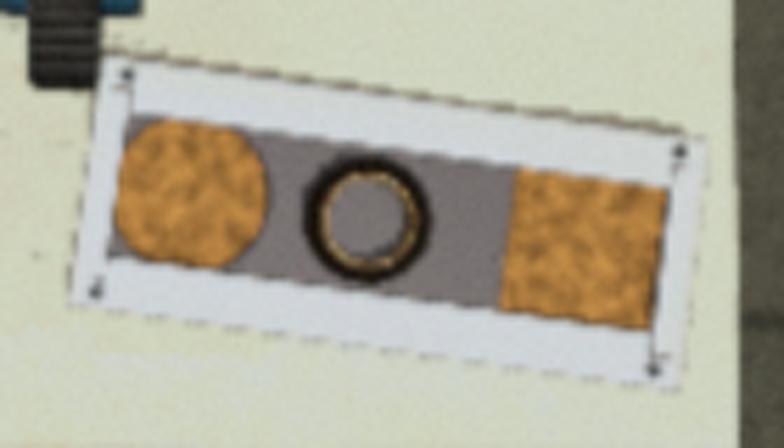

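The crop confirms it. The dark ring is at about (315.5,229.1), the round cork pocket at the left (283.9,224.6) and the square one at the right (354.5,234.3). I'll push with the closed fingers, tool y along the channel, towards the round end.

```bash
cat >> h.py <<'E'
f=lambda c:(250+c[0]/5.6-.4,190+c[1]/5.6-.4)
C=[pix2w("top",f(c),.033) for c in((103,55),(706,138),(678,388),(72,303))]
O=np.mean(C,axis=0); ty=(C[0]+C[3]-C[1]-C[2])/2; L=np.linalg.norm(ty); ty=ty/L
tx=np.array([ty[1],-ty[0],0])
def tool(P,yaw=None):
    s=observe(); r=R.from_quat(s["eef_rot"]); return r.inv().apply(np.array(P)-s["tool_pos"]).round(4)
E
python3 - <<'E'
from h import *
print("O",O,"ty",ty,"L",L,"W",np.linalg.norm(C[0]-C[3]))
roll=pix2w("top",f((367,219)),.047); rp=pix2w("top",f((190,194)),.021)
for p in(roll,rp): print(p,(p-O)@ty,(p-O)@tx)
s=observe(); r=R.from_quat(s["eef_rot"]).as_matrix(); print(r.round(3))
a=np.arctan2(*ty[1::-1]); b=np.arctan2(-r[1,1],-r[0,1]); print("yaw world needed deg",np.degrees(a-b),"rz tool",-(a-b))
off=(roll-O)@ty
for q in (off-.065,.083-.026-.019): print(q,(O+q*ty), tool([*(O+q*ty)[:2],.037]))
E
```

```text
O [ 0.44563408 -0.25634141  0.033     ] ty [0.13192498 0.9912597  0.        ] L 0.25068949828547415 W 0.10279365597661899
[ 0.44579231 -0.24574794  0.047     ] 0.010521754553025021 -0.0012407007854763387
[ 0.45645083 -0.17439113  0.021     ] 0.08266100884314606 -8.907827161991192e-05
[[ 0.964  0.266 -0.001]
 [ 0.266 -0.964  0.001]
 [-0.    -0.001 -1.   ]]
yaw world needed deg -22.97832545078152 rz tool 0.4010474357109477
-0.05447824544697498 [ 0.43844704 -0.3103435   0.033     ] [ 0.3403 -0.2086  0.1893]
0.038000000000000006 [ 0.45064723 -0.21867354  0.033     ] [ 0.3764 -0.2938  0.1894]
```

Request:
jog_arm([
  [0,0,0.1,0.05,-0.031,0.01,0],
  [0,0,0.2,0.1,-0.061,0.03,0],
  [0,0,0.3,0.15,-0.092,0.05,0],
  [0,0,0.4,0.2,-0.122,0.08,0],
  [0,0,0.4,0.25,-0.153,0.1,0],
  [0,0,0.4,0.3,-0.184,0.12,0],
  [0,0,0.4,0.34,-0.209,0.14,0],
  [0,0,0.4,0.34,-0.209,0.14,0],
  [0,0,0.4,0.34,-0.209,0.14,0],
  [0,0,0.4,0.34,-0.209,0.14,0],
], squeeze=10)

```text
time_s: 1.35
tool_pos: [0.4374, -0.3123, 0.0871]
eef_rot: [0.998, -0.067, 0.0, 0.0]
ft_force: [0.4, 0.3, -0.6]
finger_gap: 0.009
grasp_force: 0.0
```

```bash
python3 - <<'E'
from h import *
s=observe(); print(s["tool_pos"],s["finger_gap"],s["time_s"]); r=R.from_quat(s["eef_rot"]).as_matrix(); print(r.round(3), np.degrees(np.arctan2(*ty[1::-1])-np.arctan2(-r[1,1],-r[0,1])))
P=s["tool_pos"]-O; print(P@ty,P@tx)
for q in(-.0545,-.02,.038): print(tool([*(O+q*ty)[:2],.037]))
cv2.imwrite("pics/w1.png",capture("top")[190:270,230:390,::-1].repeat(5,0).repeat(5,1))
E
```

```text
[ 0.43741691 -0.31226595  0.08707806] 0.008662127393715913 1.35
[[ 0.991 -0.133  0.   ]
 [-0.133 -0.991 -0.001]
 [ 0.     0.001 -1.   ]] 0.07584267767607014
-0.05651979038560273 -0.0007675036251326759
[ 0.0008 -0.0021  0.0501]
[ 0.0007 -0.0366  0.05  ]
[ 0.0006 -0.0946  0.05  ]
```

View pics/w1.png

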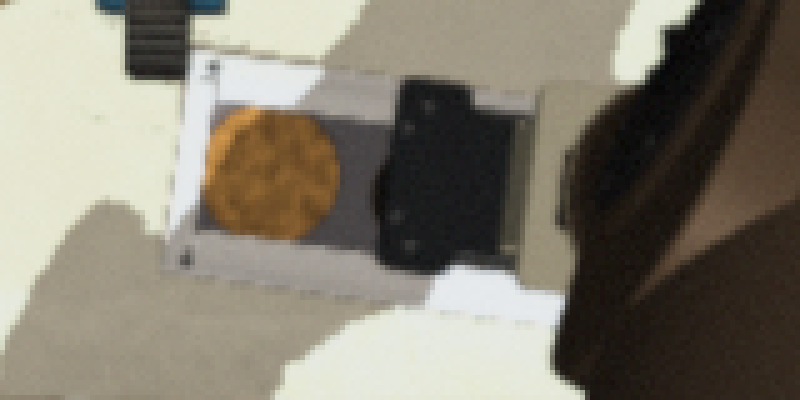

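The gripper is aligned over the channel behind the roll, whose edge just shows at (378,195). Next: lower, then push gently.

Request:
jog_arm([
  [0,0,0,0.001,0,0.025,0],
  [0,0,0,0.001,0,0.042,0],
  [0,0,0,0.001,0,0.05,0],
  [0,0,0,0.001,0,0.05,0],
  [0,0,0,0.001,-0.008,0.05,0],
  [0,0,0,0.001,-0.014,0.05,0],
  [0,0,0,0.001,-0.018,0.05,0],
  [0,0,0,0.001,-0.022,0.05,0],
  [0,0,0,0.001,-0.026,0.05,0],
  [0,0,0,0.001,-0.03,0.05,0],
  [0,0,0,0.001,-0.034,0.05,0],
  [0,0,0,0.001,-0.038,0.05,0],
])

```text
time_s: 2.9
tool_pos: [0.4443, -0.2731, 0.0367]
eef_rot: [0.998, -0.066, -0.0, 0.0]
ft_force: [-0.4, -0.7, -0.1]
finger_gap: 0.005
grasp_force: 0.3
```

```bash
python3 - <<'E'
from h import *
s=observe(); P=s["tool_pos"]-O; print(P@ty,P@tx,s["tool_pos"],s["ft_force"])
a=capture("top")[190:270,250:390,::-1].repeat(5,0).repeat(5,1);b=capture("side")[210:330,220:320,::-1]
b=cv2.resize(b,None,fx=5,fy=5)
cv2.imwrite("pics/w2.png",cv2.resize(b,(500,600)))
E
```

```text
-0.016752281625939947 0.000843086014784515 [ 0.44425975 -0.27305849  0.03672095] [-0.42016371 -0.72166945 -0.10843079]
```

View pics/w2.png

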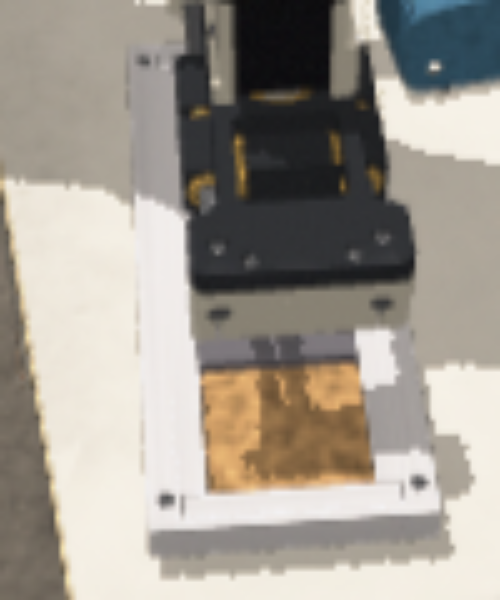

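The side view shows the gripper over the deck with no roll in the square pocket. The force of -0.7 N along y fits contact with the roll, so I push on.

Request:
jog_arm([
  [0,0,0,0,-0.005,0,0],
  [0,0,0,0,-0.01,0,0],
  [0,0,0,0,-0.015,0,0],
  [0,0,0,0,-0.02,0,0],
  [0,0,0,0,-0.025,0,0],
  [0,0,0,0,-0.03,0,0],
  [0,0,0,0,-0.034,0,0],
  [0,0,0,0,-0.038,0,0],
  [0,0,0,0,-0.042,0,0],
  [0,0,0,0,-0.045,0,0],
  [0,0,0,0,-0.048,0,0],
])

```text
time_s: 4.38
tool_pos: [0.4507, -0.2257, 0.0368]
eef_rot: [0.998, -0.066, 0.0, 0.0]
ft_force: [0.8, -1.0, 1.1]
finger_gap: 0.006
grasp_force: 1.1
```

```bash
python3 - <<'E'
from h import *
s=observe(); P=s["tool_pos"]-O; print(P@ty,P@tx,s["tool_pos"],s["ft_force"])
b=capture("wrist")[:,:,::-1]
cv2.imwrite("pics/w3.png",b)
E
```

```text
0.03103903012654696 0.0009737207792529525 [ 0.45069411 -0.22570213  0.03683864] [ 0.75300149 -0.95465984  1.13983981]
```

View pics/w3.png

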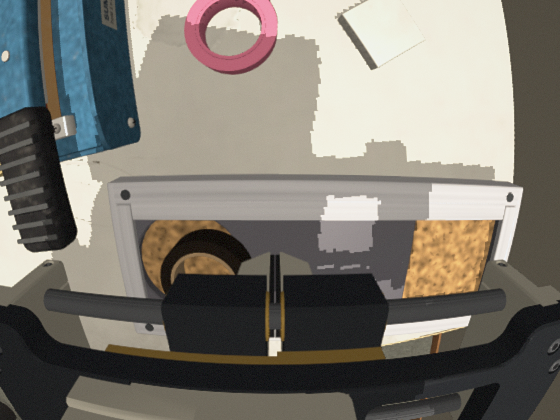

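The wrist view shows the roll at about (205,265), mostly over the round pocket with its rear edge still at the deck. I continue in small steps.

Request:
jog_arm([
  [0,0,0,0,-0.002,0,0],
  [0,0,0,0,-0.004,0,0],
  [0,0,0,0,-0.006,0,0],
  [0,0,0,0,-0.008,0,0],
  [0,0,0,0,-0.008,0,0],
])

```text
time_s: 5.05
tool_pos: [0.4514, -0.2173, 0.0365]
eef_rot: [0.998, -0.065, -0.0, -0.0]
ft_force: [-0.1, -0.7, -0.5]
finger_gap: 0.005
grasp_force: 0.0
```

Request:
jog_arm([
  [0,0,0,0,0.004,0,0],
  [0,0,0,0,0.012,0,0],
  [0,0,0,0,0.03,-0.02,0],
  [0,0,0,0,0.07,-0.05,0],
  [0,0,0,0,0.11,-0.08,0],
  [0,0,0,0,0.14,-0.1,0],
  [0,0,0,0,0.14,-0.1,0],
])

```text
time_s: 5.92
tool_pos: [0.4326, -0.3608, 0.1384]
eef_rot: [0.998, -0.068, 0.001, 0.002]
ft_force: [-0.0, -0.0, 0.2]
finger_gap: 0.008
grasp_force: 0.0
```

```bash
python3 - <<'E'
from h import *
s=observe(); P=s["tool_pos"]-O; print(P@ty,P@tx,s["tool_pos"],s["ft_force"])
t=capture("top");b=capture("side")[:,:,::-1]
a=cv2.resize(t[200:255,255:325,::-1],(490,385),interpolation=cv2.INTER_CUBIC)
b=cv2.resize(b[215:270,245:285],(280,385),interpolation=cv2.INTER_CUBIC)
cv2.imwrite("pics/w4.png",np.hstack([a,b]))
E
```

```text
-0.10523473287105567 0.0008871016366264199 [ 0.43263034 -0.36077339  0.13837   ] [-0.02665589 -0.03200321  0.2369161 ]
```

View pics/w4.png

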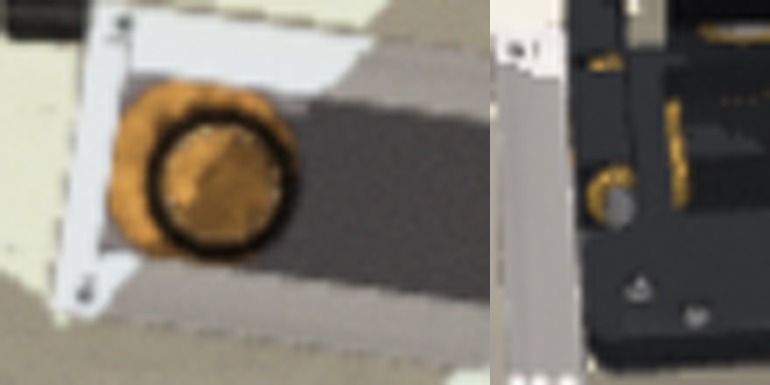

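The roll lies over the round pocket, but near its inner edge. I'll measure it and check for tilt.

```bash
python3 - <<'E'
from h import *
t=capture("top")[200:255,255:325]
g=cv2.resize(t,None,fx=8,fy=8,interpolation=cv2.INTER_CUBIC)
m=(g.max(2)<58).astype(np.uint8)
n,l,st,c=cv2.connectedComponentsWithStats(m)
cs,_=cv2.findContours(m,cv2.RETR_EXTERNAL,cv2.CHAIN_APPROX_NONE)
for k in cs:
    if cv2.contourArea(k)<8000: continue
    e=cv2.fitEllipse(cv2.convexHull(k)); u=((e[0][0]+.5)/8-.5+255,(e[0][1]+.5)/8-.5+200)
    print(cv2.contourArea(k),e,u)
    for z in(.040,.047):
        p=pix2w("top",u,z); print(z,(p-O)@ty,(p-O)@tx)
# expected ellipse of flat roll, diam in px
print(.052*384.5/(.9186-.04)*8)
E
```

```text
23770.0 ((256.35888671875, 211.71499633789062), (174.57582092285156, 180.12701416015625), 128.44981384277344) (286.60736083984375, 226.02687454223633)
0.04 0.07525799538449483 -0.0038791411318057647
0.047 0.07536185525133653 -0.004120979241100128
182.05326656043707
```

Request:
jog_arm([
  [0,0,0,0,0.05,-0.04,0],
  [0,0,0,0,0.1,-0.08,0],
  [0,0,0,0,0.15,-0.1,0],
  [0,0,0,0,0.15,-0.1,0],
])

```text
time_s: 6.58
tool_pos: [0.4121, -0.5092, 0.2374]
eef_rot: [0.998, -0.068, 0.0, 0.002]
ft_force: [0.6, 0.3, -0.1]
finger_gap: 0.008
grasp_force: 0.0
```

```bash
python3 - <<'E'
from h import *
b=capture("side")[205:275,235:315,::-1]
cv2.imwrite("pics/w5.png",cv2.resize(b,(640,560),interpolation=cv2.INTER_CUBIC))
print(observe()["tool_pos"])
E
```

```text
[ 0.41312142 -0.50596379  0.23602956]
```

View pics/w5.png

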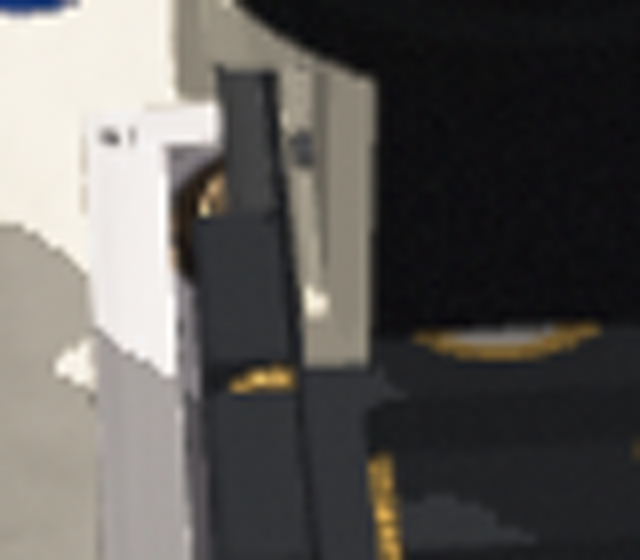

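The roll sits at tray y of about 0.075, some 8 mm short of the pocket centre, so it may still be propped on the deck edge. The fingertips are thinner than I assumed. I'll go back and push it further.

```bash
python3 - <<'E'
from h import *
s=observe();print(s["tool_pos"],s["time_s"],s["eef_rot"])
for q,z in((.01,.09),(.01,.037),(.047,.037)): print(tool([*(O+q*ty-.001*tx)[:2],z]))
E
```

```text
[ 0.41312142 -0.50596379  0.23602956] 6.625 [ 9.97793830e-01 -6.63879592e-02 -3.31473454e-04 -4.41589813e-05]
[-0.0018 -0.2617  0.146 ]
[-0.0017 -0.2617  0.199 ]
[-0.0017 -0.2987  0.199 ]
```

Request:
jog_arm([
  [0,0,0,0,-0.05,0.01,0],
  [0,0,0,0,-0.1,0.03,0],
  [0,0,0,0,-0.15,0.06,0],
  [0,0,0,0,-0.2,0.1,0],
  [0,0,0,-0.002,-0.24,0.13,0],
  [0,0,0,-0.002,-0.26,0.15,0],
  [0,0,0,-0.002,-0.26,0.175,0],
  [0,0,0,-0.002,-0.26,0.193,0],
  [0,0,0,-0.002,-0.26,0.198,0],
  [0,0,0,-0.002,-0.26,0.198,0],
  [0,0,0,-0.002,-0.26,0.198,0],
])

```text
time_s: 8.0
tool_pos: [0.446, -0.247, 0.0393]
eef_rot: [0.998, -0.065, 0.0, 0.0]
ft_force: [0.3, 0.4, 0.3]
finger_gap: 0.008
grasp_force: 0.0
```

```bash
python3 - <<'E'
from h import *
s=observe();P=s["tool_pos"]-O; print(P@ty,P@tx,s["tool_pos"],s["time_s"],s["eef_rot"])
print(tool([*(O+.047*ty-.001*tx)[:2],.036]))
E
```

```text
0.009328755647998831 -0.0008887995794950369 [ 0.44598375 -0.24697693  0.03927869] 8.0 [ 9.97860904e-01 -6.53717469e-02  3.84140374e-04  5.50231486e-05]
[-0.0001 -0.0377  0.0033]
```

Request:
jog_arm([
  [0,0,0,0,-0.005,0.005,0],
  [0,0,0,0,-0.013,0.005,0],
  [0,0,0,0,-0.021,0.005,0],
  [0,0,0,0,-0.025,0.005,0],
  [0,0,0,0,-0.028,0.005,0],
  [0,0,0,0,-0.031,0.005,0],
  [0,0,0,0,-0.033,0.005,0],
  [0,0,0,0,-0.035,0.005,0],
  [0,0,0,0,-0.037,0.005,0],
  [0,0,0,0,-0.037,0.005,0],
])

```text
time_s: 9.25
tool_pos: [0.4505, -0.2104, 0.0337]
eef_rot: [0.998, -0.065, -0.0, -0.0]
ft_force: [-0.1, -0.7, 0.6]
finger_gap: 0.005
grasp_force: 0.0
```

Request:
jog_arm([
  [0,0,0,0,0.004,0,0],
  [0,0,0,0,0.015,0,0],
  [0,0,0,0,0.04,-0.03,0],
  [0,0,0,0,0.09,-0.07,0],
  [0,0,0,0,0.14,-0.11,0],
  [0,0,0,-0.03,0.19,-0.14,0],
  [0,0,0,-0.07,0.24,-0.14,0],
  [0,0,0,-0.11,0.28,-0.14,0],
  [0,0,0,-0.15,0.31,-0.14,0],
  [0,0,0,-0.18,0.34,-0.14,0],
  [0,0,0,-0.2,0.36,-0.14,0],
  [0,0,0,-0.2,0.36,-0.14,0],
])

```text
time_s: 10.75
tool_pos: [0.2013, -0.5432, 0.1737]
eef_rot: [0.998, -0.068, -0.001, 0.0]
ft_force: [0.3, 1.1, -0.7]
finger_gap: 0.005
grasp_force: 0.0
```

```bash
python3 - <<'E'
from h import *
T=capture("top");t=T[200:255,255:325]
g=cv2.resize(t,None,fx=8,fy=8,interpolation=cv2.INTER_CUBIC)
m=(g.max(2)<58).astype(np.uint8)
cs,_=cv2.findContours(m,cv2.RETR_EXTERNAL,cv2.CHAIN_APPROX_NONE)
for k in cs:
    if cv2.contourArea(k)<8000: continue
    e=cv2.fitEllipse(cv2.convexHull(k)); u=((e[0][0]+.5)/8-.5+255,(e[0][1]+.5)/8-.5+200)
    p=pix2w("top",u,.04); print(e,u,(p-O)@ty,(p-O)@tx)
a=cv2.resize(t[:,:,::-1],(490,385),interpolation=cv2.INTER_CUBIC)
b=cv2.resize(capture("side")[215:270,245:285,::-1],(280,385),interpolation=cv2.INTER_CUBIC)
cv2.imwrite("pics/w6.png",np.hstack([a,b]))
s=observe();print(s["tool_pos"],s["time_s"])
E
```

```text
((230.71360778808594, 208.49864196777344), (166.95663452148438, 174.4148406982422), 161.88259887695312) (283.40170097351074, 225.62483024597168) 0.08263515977466038 -0.003977373288055526
[ 0.20485782 -0.54128071  0.17361295] 10.85
```

View pics/w6.png

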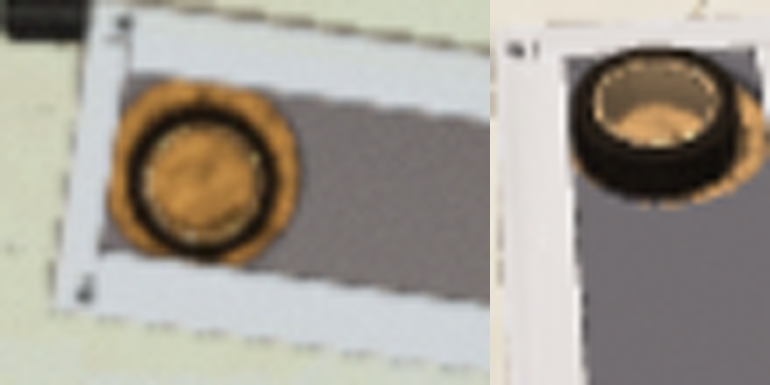

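Top view: the roll is at (283.4,225.6), 4 mm from the pocket's centre. I'll check its height numerically against the side view.

```bash
python3 - <<'E'
from h import *
T=capture("side")
g=cv2.resize(T[215:270,245:285],None,fx=8,fy=8,interpolation=cv2.INTER_CUBIC)
m=(g.max(2)<60).astype(np.uint8)
cs,_=cv2.findContours(m,cv2.RETR_EXTERNAL,cv2.CHAIN_APPROX_NONE)
k=max(cs,key=cv2.contourArea); print("seen bbox",np.array(cv2.boundingRect(k))/8+[245-.5,215-.5,0,0])
th=np.linspace(0,6.283,90)
for zb in(.021,.028):
  top=zb+.019
  tp=pix2w("top",(283.4,225.62),top)
  P=[w2pix("side",[tp[0]+.026*np.cos(a),tp[1]+.026*np.sin(a),z]) for a in th for z in(zb,top)]
  P=np.array(P); print(zb,P.min(0),np.ptp(P,axis=0))
# reference: frame end top corner hole offset check via tray corners
for c in C: print(w2pix("side",c))
# round pocket end-stop/rim: bias from deck/square pocket centre
q=O-.083*ty; print("sq centre",w2pix("side",[q[0],q[1],.021]))
for sx in(-1,1):
  for sy in(.05,.116):
    q=O-sy*ty+sx*.033*tx; print(w2pix("side",[q[0],q[1],.028]))
cv2.imwrite("pics/w7.png",cv2.resize(T[205:325,235:315,::-1],(400,600),interpolation=cv2.INTER_CUBIC))
E
```

```text
seen bbox [256.125 221.75   23.875  21.375]
0.021 [256.22948841 219.76365602] [24.4551309  23.20014043]
0.028 [256.03328083 217.35670422] [24.58944198 23.25298423]
[291.8150827  215.55773433]
[308.48306919 309.65350875]
[249.87566144 314.14598577]
[245.67026843 218.4571419 ]
sq centre [277.14636787 296.49136382]
[258.29285649 281.26251234]
[260.29402351 310.42585556]
[292.8742495  279.04176552]
[297.23901021 307.83851551]
```

View pics/w7.png

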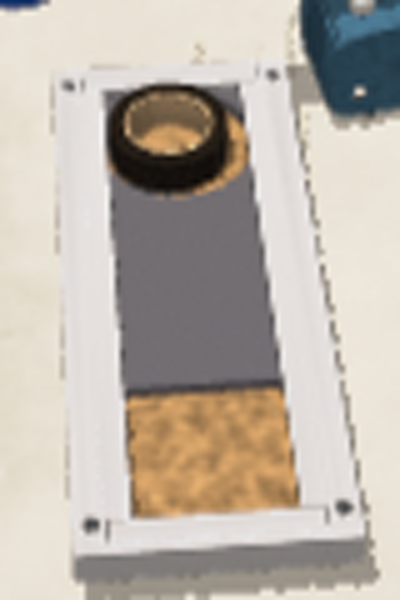

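The side view shows the roll lying level inside the round pocket at about (268,232). Its outline matches the floor-height prediction once a 1 px bias is allowed for (seen also at the tray corners), and not deck height. The arm is clear, so I hand it in.

```bash
python3 -c "
from station import *
print(hand_in())"
```

```text
the job is handed in; nothing more can be done
None
```

The tape roll was slid along the channel into the round pocket and, by the camera checks, lies flat on its floor about 4 mm off centre; the arm is clear and the job was handed in at about 11 s.

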